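Release the toy sedan from its push-latch bay and park it in the tray

TASK

Press the sedan down in its bay of the grey organiser until the latch lets go and the lift springs it up, then take the sedan and set it down, without dropping it, on its wheels and lengthways inside the low grey tray on the shelf. Leave the camper van latched down in its own bay and leave everything else where it stands; let go of the sedan at the end.

Things in the scene. Friction and masses are not known exactly. Their poses are not given: they have to be found in the camera images.
- sedan_center (a point): centre, half-way up, of the die-cast toy sedan: 105 long (x, bonnet at -x), 44 wide (y), 35 high, 130 to 210 g. Three-box shape; flat roof 44 x 37, its middle 6 towards +x. The full-width lower body spans 6 to 21 above the wheels' underside. Starts down in either bay, lying along the organiser's x, roof 1 above the organiser's top, gap to the bay walls about 4: too narrow for fingers
- van_center (a point): centre (half-way up, 20 above its wheels' underside) of the white camper van, one-box shape 106 x 46 x 40 with a long flat roof; sits latched down in the other bay, its roof 6 above the organiser's top
- organiser: grey plastic tier organiser fixed to the shelf, 170 (x) x 230 (y) x 80 high, origin at the centre of its underside. Its flat top has two bays, open above, 114 (x) x 52 (y), centred 55 to either side of the middle along y; a stud 4 high at each corner. Each bay's floor is a spring lift with a one-shot push latch
- bay_left (a point): centre of the organiser's bay on its +y side, at the level of the organiser's top
- bay_right (a point): centre of the organiser's bay on its -y side, at the level of the organiser's top
- lift_left (a joint): height of the +y bay's lift in m: 0 latched, -0.009 pushed to its stop, +0.040 sprung up. Push its car 5 to 8 mm down (a steady 4 to 7 N all the way, more only at the stop) and let go: the lift rises in under a second and stays up, the car's wheels then 6 mm above the organiser's top
- lift_right (a joint): height of the -y bay's lift in m; works likewise
- tray: low grey tray fixed to the shelf (a spare tier of the organiser), outside 160 (x) x 120 (y) x 12 high, walls 5 thick, floor 5 thick, so inside 150 x 110 and 7 deep; origin at the centre of its underside; x is its length
- truck_center (a point): bystander: middle (25 up) of the aluminium toy ladder truck, 160 x 46 x 56 high
- chock_center (a point): bystander: middle (15 up) of the hard silicone wheel chock, a wedge 60 x 36 x 32 high, between organiser and tray
- bowl: bystander: white bowl, 100 across, 45 high; origin at the centre of its underside
- bottle: bystander: clear bottle 52 across, 130 high; origin at the centre of its underside
- torch: bystander: black hand torch lying down, 130 long, 38 across; origin under its middle
Not all that is in view belongs to the job. Of the things that look like the tray, take the one that is farthest to the robot's right at the start. Of the things that look like the part that bears sedan_center, the middle-sized one is meant.

How it is judged:
On the way:
1. the sedan has been pressed free and stands sprung up on its lift (((value of joint lift_left above 0.034 m and horizontal distance between sedan_center and bay_left below 0.03 m) or (value of joint lift_right above 0.034 m and horizontal distance between sedan_center and bay_right below 0.03 m))), for 0.1 s.
At the end, for the whole second after the job is handed in: the sedan rests released and still on its wheels flat on the tray's floor (within 3 mm and 0.08 rad), its length within 0.4 rad of the tray's length, wholly inside the tray; the camper van is still latched down within 15 mm of its start (x of sedan_center in the frame of tray between -0.03 and 0.03 m and y of sedan_center in the frame of tray between -0.036 and 0.036 m and z of sedan_center in the frame of tray below 0.0255 m and angle between sedan_center's own z axis and vertical below 0.08 rad and angle between the x axis of sedan_center and the x axis of tray, either way round below 0.4 rad and linear speed of sedan below 0.02 m/s and contact force between the fingers and sedan below 0.1 N and distance of van_center from where it was at the start of the episode below 0.015 m); the robot touches nothing.
It fails at once if the camper van is popped up or shifted by more than 15 mm (distance of van_center from where it was at the start of the episode above 0.015 m).
It fails at once if the sedan is dropped (falls free faster than 0.6 m/s, some 2 cm) (linear speed of sedan above 0.6 m/s and contact force between the fingers and sedan below 0.05 N).
It fails at once if another thing on the shelf is shifted by more than 30 mm (distance of any of truck_center, chock_center, bowl, bottle, torch from where it was at the start of the episode above 0.03 m).
It also fails if it takes over 45 s, if anything falls off the work surface, if the arm or the gripper's body presses on something with over 40 N, if the wrist force passes 120 N, or if a joint passes its speed limit or range.

ROBOT

A 7-joint arm with a two-finger parallel gripper is mounted at the origin on the work surface. World frame = base frame: x ahead of the robot, y to its left, z up, the work surface at z = 0. Lengths are in m, angles in rad, forces in N, time in s.
With the tool pointing down it reaches from about 0.4 to 0.85 m from the base axis. Payload 10.4 kg.
Tool frame: the origin (TCP) lies at the very end of the fingers, on their centre line; the grasp point (between the pads) lies r.grasp_offset behind it (r.grasp_offset is the distance from the TCP to the grasp point, in m); z points along the fingers, y is the direction in which the jaws open and shut (so a half turn about z gives the same grasp; the last joint's range is limited). The gripper opens to 87 mm and grips with 3 to 60 N. Pads are 19 mm wide; open, the fingers measure 117 mm over their backs; the gripper's body (75 mm by 190 mm) begins 51 mm behind the grasp point.
Start: joints at [-1.147, 0.332, -0.065, 1.46, 0.022, 1.35, -0.088], TCP at [0.27, 0.564, 0.223] pointing down, gripper open.
Joint ranges: [-2.6, 2.6], [-0.5, 2.12], [-1.47, 1.34], [0.16, 2.42], [-1.27, 4.41], [0.06, 2.06], [-2.6, 2.6]. Speed limits (rad/s): [2.22, 2.22, 2.79, 2.79, 3.14, 3.14, 3.14].

INTERFACE

Orientations are given as a unit quaternion [x, y, z, w].
In Python, from bench import read_state, cams, job, r gives the robot as it stands. The module is installed in compiled form; this text tells all that it offers.
- The arm moves only by the tool arm_command, never from a script. Its argument "increments" is a list of rows, each an object of numbers: "gripper": the opening in per cent of the stroke, from 0 (shut) to 100 (fully open); "dx", "dy", "dz": the shift along the tool's x, y, z in m; "spin": the turn about the tool's z in degrees. In form: [{"gripper": .., "dx": .., "dy": .., "dz": .., "spin": ..}, ...]. A call has exactly 8 rows; each row shifts and turns the commanded pose from where the row before left it, along the tool's axes as they then stand; what a row does not reach is not made up. A row lasts 1/8 s, in which the tool goes at most 62.5 mm and 10.7 degrees, less where a joint would pass 70% of its speed; a pose out of reach is approached as far as the arm can. A call with a gripper value outside its range is refused whole. The fingers move at their own pace and stop on an object; "grip_force" is the grip in N (left out, the last holds). Time passes only in rows, so rows that do not move let the fingers close, or fill a call up. It gives the time, the measured TCP pose, the force and the opening at its end, in the units of the state.
- read_state(): the state, without advancing time (a new reading comes with each control period).
- cams.camera(name): name is "side" or "top" or "wrist"; returns the picture (400x640x3 uint8, red, green, blue); there is no depth.
- cams.camera_info(name): a dict with "K" (3x3 intrinsics, pixels), "rvec" (rotation vector, rad) and "tvec" (3), from world to camera coordinates, as OpenCV has them. Camera axes: x right, y down, z forward; pixel columns grow to the right and rows downward; lengths in m; the calibration is good to about 2 mm. A picture is of the moment at which its call begins: read the wrist's pose just before it. camera_info takes no time and is no camera call; for the wrist camera it gives the pose at the moment of the call.
- job.close_job(): hands the job in, once; it reports no verdict.
The state is a dict: "time": time; "joint_positions": joint angles; "joint_vel": joint speeds; "joint_torque": joint torques, N m; "ee_pos": TCP position; "eef_rot": TCP orientation; "ft_force": force on the tool from outside, world axes, zero at the start; "torque": the same for the moment, N m; "width": finger opening in m.
Only numpy, scipy, OpenCV 4.12 (cv2) and the standard library are available. Lean on these libraries where they do the work, as an engineer would, in place of code of your own. Each camera call takes 0.05 s, during which the arm holds its last target.

## Working session

There is one attempt and no reset: what is moved stays moved. The work goes in short steps, Python scripts to look and compute and a tool call to move; the robot and the scene stay as the last step left them, time stands still between calls to the robot, and variables do not carry over. Pictures are saved under pics/ and viewed, and the job is handed in when it is done.

Besides the shell and the picture viewer there is one more tool, called after "Request:" by a JSON object that holds its "method" and its "body". arm_command: Moves the arm, as the interface text tells. Its arguments: {"type":"object","properties":{"increments":{"type":"array","items":{"type":"object","properties":{"gripper":{"type":"number"},"dx":{"type":"number"},"dy":{"type":"number"},"dz":{"type":"number"},"spin":{"type":"number"}}}},"grip_force":{"type":"number"}},"required":["increments"]}

```bash
mkdir -p pics; python3 - <<'E'
from bench import read_state,cams,job,r
import cv2
for n in ["side","top","wrist"]:
    im=cams.camera(n); cv2.imwrite(f"pics/{n}0.png",im[:,:,::-1])
    i=cams.camera_info(n); print(n,i["K"].tolist(),i["rvec"],i["tvec"])
print(read_state(), r.grasp_offset)
E
```

```text
side [[378.69707663269674, 0.0, 321.14935542941987], [0.0, 378.69707663269674, 195.73818774426502], [0.0, 0.0, 1.0]] [ 2.14216782 -0.22402733  0.10322308] [-0.52708219  0.10871114  1.17521046]
top [[413.31720869560314, 0.0, 322.0279880407776], [0.0, 413.31720869560314, 195.69857604004045], [0.0, 0.0, 1.0]] [ 2.18651877 -2.19904562  0.01025673] [-9.50932301e-04  5.23332941e-01  1.19198915e+00]
wrist [[321.1654940835684, 0.0, 321.64422256347325], [0.0, 321.1654940835684, 192.81631712259386], [0.0, 0.0, 1.0]] [-2.46165036 -1.55188357 -0.20474138] [-0.6249659  -0.03213552  0.390564  ]
{'time': 0.15, 'joint_positions': array([-1.14659032,  0.33274863, -0.06468974,  1.46072923,  0.02158213,
        1.34985234, -0.08852062]), 'joint_vel': array([ 0.00149613, -0.00289058, -0.00092424, -0.0015951 , -0.00103844,
        0.00013018, -0.00145282]), 'joint_torque': array([ 9.24136475e-04, -6.23627257e+01,  2.49686558e-02, -3.90147364e+01,
       -6.12801639e-02,  3.70629982e-02,  8.05388618e-05]), 'ee_pos': array([0.26993646, 0.56340178, 0.22193212]), 'eef_rot': array([ 2.21557951e-01,  9.75147067e-01, -5.11574943e-04, -1.02104880e-04]), 'ft_force': array([-0.56690207, -1.17174509,  0.25901832]), 'torque': array([-0.03210365, -0.01287628,  0.02003938]), 'width': 0.0870935919908619} 0.0187
```

View pics/top0.png

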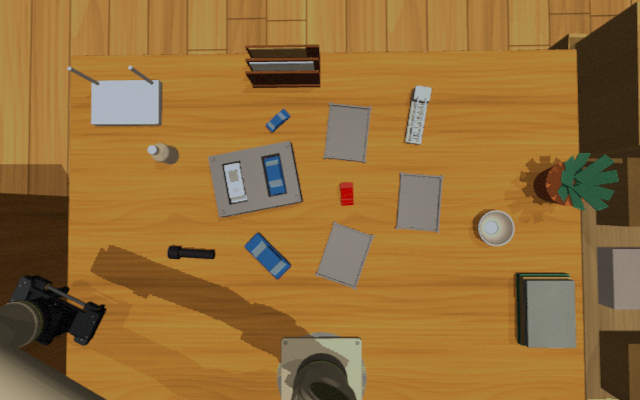

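View pics/side0.png

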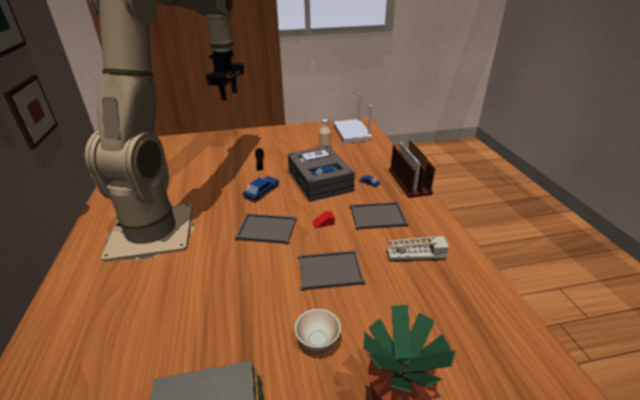

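View pics/wrist0.png

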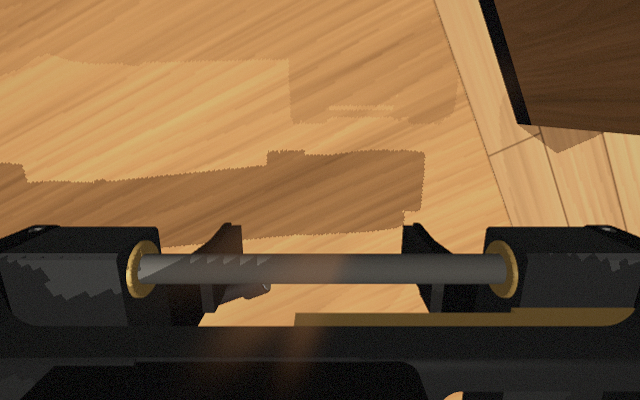

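Top view shows three blue cars: a small one at (278,121), one in the organiser's right bay at (274,175) and a large one at (267,256). The middle-sized one in the bay is the sedan. There are three tray-like things at (347,133), (419,202) and (344,254). The one at (419,202) is farthest to the robot's right (image right). I'll confirm both in enlarged crops and take first measurements.

```bash
cat > h.py <<'E'
import numpy as np,cv2
from bench import read_state,cams,job,r
def cam(info):
    R,_=cv2.Rodrigues(np.array(info["rvec"],float)); t=np.array(info["tvec"],float).ravel(); return np.array(info["K"]),R,t
def ray(info,uv):
    K,R,t=cam(info); d=R.T@np.linalg.solve(K,[uv[0],uv[1],1.]); return -R.T@t,d
def onz(info,uv,z):
    c,d=ray(info,uv); return c+d*(z-c[2])/d[2]
def proj(info,p):
    K,R,t=cam(info); q=K@(R@np.array(p)+t); return q[:2]/q[2]
def tri(i1,u1,i2,u2):
    c1,d1=ray(i1,u1);c2,d2=ray(i2,u2)
    A=np.stack([d1,-d2],1); s=np.linalg.lstsq(A,c2-c1,rcond=None)[0]
    a=c1+s[0]*d1;b=c2+s[1]*d2; return (a+b)/2,np.linalg.norm(a-b)
E
python3 - <<'E'
from h import *
im=cv2.imread("pics/top0.png"); t=cams.camera_info("top")
a=cv2.resize(im[95:285,200:455],None,fx=3.1,fy=3.1,interpolation=cv2.INTER_CUBIC); cv2.imwrite("pics/crop0.png",a)
hsv=cv2.cvtColor(im,cv2.COLOR_BGR2HSV)
def blobs(m,z,mina=60):
    for c in cv2.findContours(m,cv2.RETR_EXTERNAL,cv2.CHAIN_APPROX_NONE)[0]:
        if cv2.contourArea(c)<mina: continue
        rc=cv2.minAreaRect(c); b=cv2.boxPoints(rc); P=np.array([onz(t,p,z)[:2] for p in b])
        print(np.round(rc[0],1),cv2.contourArea(c),"ctr",P.mean(0).round(4),"sides",np.linalg.norm(P[1]-P[0]).round(3),np.linalg.norm(P[2]-P[1]).round(3),"dir",((P[1]-P[0])/np.linalg.norm(P[1]-P[0])).round(3))
print("blue");blobs(cv2.inRange(hsv,(95,110,40),(125,255,255)),0.06)
print("grey");
g=cv2.inRange(hsv,(0,0,60),(180,70,190)); cv2.imwrite("pics/g.png",g);blobs(g[:, :],0.01,700)
E
```

```text
blue
[267.3 255.8] 600.5 ctr [0.3558 0.1479] sides 0.053 0.13 dir [ 0.703 -0.711]
[274.3 175.1] 445.5 ctr [0.58  0.128] sides 0.045 0.106 dir [ 0.176 -0.984]
[277.4 120.3] 141.0 ctr [0.734  0.1188] sides 0.068 0.028 dir [ 0.665 -0.746]
grey
[ 29.  380.5] 955.0 ctr [-0.0092  0.8514] sides 0.172 0.106 dir [ 0.003 -1.   ]
[321.5 365.5] 2741.5 ctr [0.0372 0.0004] sides 0.19 0.25 dir [ 1.    -0.002]
[550.6 313.5] 3122.0 ctr [ 0.1852 -0.6508] sides 0.135 0.191 dir [ 0.02 -1.  ]
[618. 278.] 2398.5 ctr [ 0.285  -0.8417] sides 0.117 0.169 dir [-0.003 -1.   ]
[344.4 255.1] 2190.5 ctr [ 0.3515 -0.0675] sides 0.161 0.122 dir [ 0.944 -0.33 ]
[496.  227.5] 978.5 ctr [ 0.4291 -0.5021] sides 0.102 0.1 dir [-0.005 -1.   ]
[419.  201.5] 2217.0 ctr [ 0.5049 -0.2837] sides 0.162 0.121 dir [ 0.996 -0.086]
[254.6 178.9] 5065.5 ctr [0.5737 0.1929] sides 0.247 0.182 dir [ 0.182 -0.983]
[347. 132.] 2138.5 ctr [ 0.7086 -0.0778] sides 0.165 0.121 dir [ 0.995 -0.105]
[417.3 114.5] 888.0 ctr [ 0.7578 -0.2821] sides 0.171 0.051 dir [ 0.979 -0.206]
[114.   95.5] 3126.5 ctr [0.8242 0.6111] sides 0.283 0.176 dir [-0.014 -1.   ]
```

View pics/crop0.png

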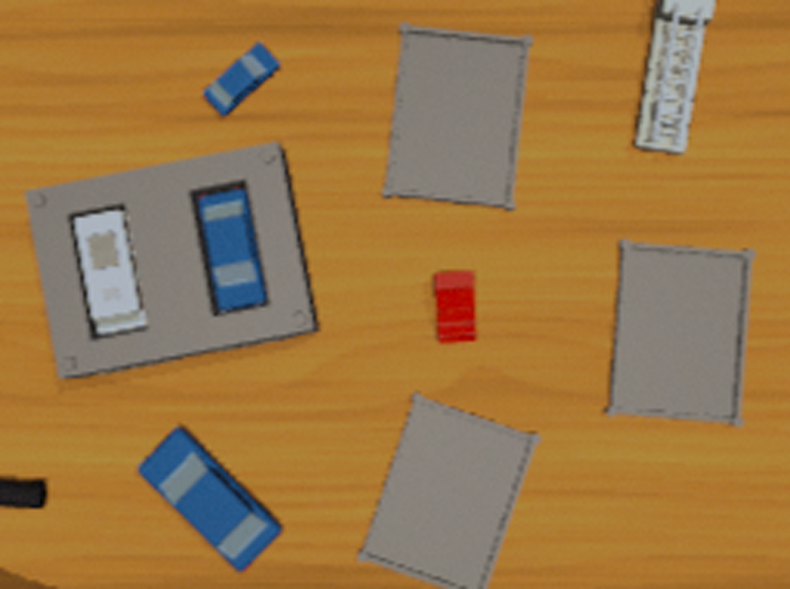

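Crop confirms it: the middle-sized blue car sits in the right bay and the white van in the left one. The target tray is the one at top-image (419,202), farthest right. Next I'll plan a wrist view over the organiser.

```bash
cat >> h.py <<'E'
from scipy.spatial.transform import Rotation as Ro
def tool():
    s=read_state(); return s,np.array(s["ee_pos"]),Ro.from_quat(s["eef_rot"]).as_matrix()
def plan(target,yawy=None):
    s,p,R=tool(); d=R.T@(np.array(target)-p); y=np.degrees(np.arctan2(R[1,1],R[0,1]))
    print("tool delta mm",(1000*d).round(1),"yaw_y",y.round(2),"" if yawy is None else ("spin",round(-(yawy-y),2)))
E
python3 - <<'E'
from h import *
s,p,R=tool(); K,Rc,t=cam(cams.camera_info("wrist")); c=-Rc.T@t
print("cam in tool",R.T@(c-p)); print("axes in tool",(R.T@Rc.T).round(3))
plan([0.50,0.13,0.30],100.2)
E
```

```text
cam in tool [ 0.07161675  0.00055273 -0.16256199]
axes in tool [[ 0.001 -0.965 -0.261]
 [ 1.     0.001 -0.   ]
 [ 0.    -0.261  0.965]]
tool delta mm [-394.8 -291.5  -77.8] yaw_y 64.4 ('spin', np.float64(-35.8))
```

Request:
{"method": "arm_command", "body": {"increments": [{"gripper":100,"dx":-0.045,"dy":-0.032,"dz":-0.006},{"gripper":100,"dx":-0.05,"dy":-0.037,"dz":-0.006},{"gripper":100,"dx":-0.05,"dy":-0.037,"dz":-0.006},{"gripper":100,"dx":-0.05,"dy":-0.037,"dz":-0.006},{"gripper":100,"dx":-0.05,"dy":-0.037,"dz":-0.004},{"gripper":100,"dx":-0.05,"dy":-0.037},{"gripper":100,"dx":-0.05,"dy":-0.037},{"gripper":100,"dx":-0.045,"dy":-0.037}]}}

```text
validation failed for argument at $.in...
```

Request:
{"method": "arm_command", "body": {"increments": [{"gripper":0,"spin":-9},{"gripper":0,"spin":-9},{"gripper":0,"spin":-9},{"gripper":0,"spin":-8.8},{"gripper":0},{"gripper":0},{"gripper":0},{"gripper":0}]}}

```text
validation failed for argument at $.in...
```

```bash
python3 - <<'E'
from h import *
import pickle
s,p,R=tool(); i=cams.camera_info("wrist"); im=cams.camera("wrist")[:,:,::-1]; cv2.imwrite("pics/w1.png",im); pickle.dump(i,open("w1.pkl","wb"))
print(p,s["width"],s["time"]);plan([0.5,0.13,0.25],100.2)
E
```

```text
[0.26993646 0.56340178 0.22193212] 0.0870935919908619 0.15
tool delta mm [-394.8 -291.5  -27.7] yaw_y 64.4 ('spin', np.float64(-35.8))
```

View pics/w1.png

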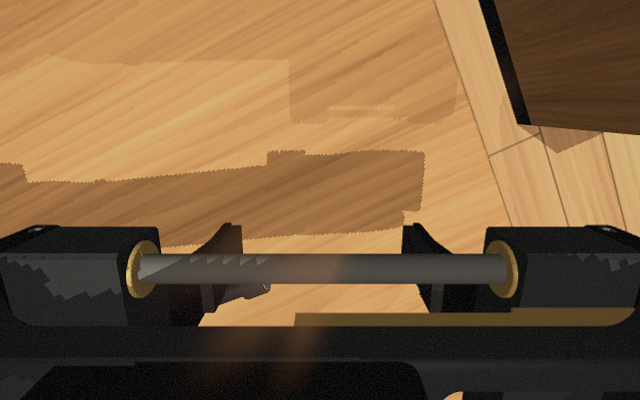

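Both moves were refused, so the arm hasn't moved and the picture still shows the start view. Each row probably needs every field, so I'll send them all.

Request:
{"method": "arm_command", "body": {"increments": [{"gripper":100,"dx":-0.045,"dy":-0.032,"dz":-0.006,"spin":0},{"gripper":100,"dx":-0.05,"dy":-0.037,"dz":-0.006,"spin":0},{"gripper":100,"dx":-0.05,"dy":-0.037,"dz":-0.006,"spin":0},{"gripper":100,"dx":-0.05,"dy":-0.037,"dz":-0.006,"spin":0},{"gripper":100,"dx":-0.05,"dy":-0.037,"dz":-0.004,"spin":0},{"gripper":100,"dx":-0.05,"dy":-0.037,"dz":0,"spin":0},{"gripper":100,"dx":-0.05,"dy":-0.037,"dz":0,"spin":0},{"gripper":100,"dx":-0.045,"dy":-0.037,"dz":0,"spin":0}]}}

```text
time: 1.2
ee_pos: [0.4967, 0.1306, 0.2506]
eef_rot: [0.222, 0.975, 0.0, 0.0]
ft_force: [1.2, 1.0, 0.1]
width: 0.087
```

Request:
{"method": "arm_command", "body": {"increments": [{"gripper":0,"dx":0,"dy":0,"dz":0,"spin":-9},{"gripper":0,"dx":0,"dy":0,"dz":0,"spin":-9},{"gripper":0,"dx":0,"dy":0,"dz":0,"spin":-9},{"gripper":0,"dx":0,"dy":0,"dz":0,"spin":-8.8},{"gripper":0,"dx":0,"dy":0,"dz":0,"spin":0},{"gripper":0,"dx":0,"dy":0,"dz":0,"spin":0},{"gripper":0,"dx":0,"dy":0,"dz":0,"spin":0},{"gripper":0,"dx":0,"dy":0,"dz":0,"spin":0}]}}

```text
time: 2.2
ee_pos: [0.496, 0.1327, 0.2505]
eef_rot: [-0.088, 0.996, 0.0, -0.0]
ft_force: [-0.1, -0.1, -0.1]
width: 0.0152
```

```bash
python3 - <<'E'
from h import *
import pickle
s,p,R=tool(); i=cams.camera_info("wrist"); im=cams.camera("wrist")[:,:,::-1]; cv2.imwrite("pics/w2.png",im); pickle.dump(i,open("w2.pkl","wb"))
print(p,s["width"],s["time"]);plan([0.5,0.13,0.25],100.2)
E
```

```text
[0.49598667 0.13273591 0.25053289] 0.015237803237207118 2.2
tool delta mm [-3.4 -3.4  0.5] yaw_y 100.16 ('spin', np.float64(-0.04))
```

View pics/w2.png

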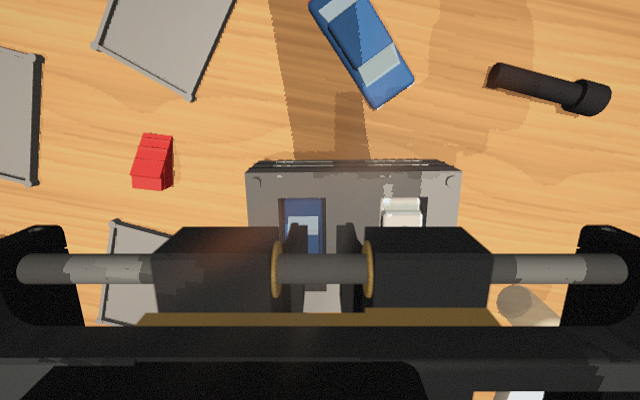

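The view is reversed: image top points towards the base, and the fingers hide the sedan (roof window near (303,225)). I'll move the tool farther out so the bay comes clear.

Request:
{"method": "arm_command", "body": {"increments": [{"gripper":0,"dx":-0.03,"dy":0,"dz":0,"spin":0},{"gripper":0,"dx":-0.04,"dy":0,"dz":0,"spin":0},{"gripper":0,"dx":-0.04,"dy":0,"dz":0,"spin":0},{"gripper":0,"dx":-0.04,"dy":0,"dz":0,"spin":0},{"gripper":0,"dx":-0.02,"dy":0,"dz":0,"spin":0},{"gripper":0,"dx":0,"dy":0,"dz":0,"spin":0},{"gripper":0,"dx":0,"dy":0,"dz":0,"spin":0},{"gripper":0,"dx":0,"dy":0,"dz":0,"spin":0}]}}

```text
time: 3.25
ee_pos: [0.6628, 0.1628, 0.2511]
eef_rot: [-0.089, 0.996, 0.0, 0.0]
ft_force: [0.5, -0.2, -0.3]
width: 0.0006
```

```bash
python3 - <<'E'
from h import *
import pickle
s,p,R=tool(); i=cams.camera_info("wrist"); im=cams.camera("wrist")[:,:,::-1]; cv2.imwrite("pics/w3.png",im); pickle.dump(i,open("w3.pkl","wb"))
print(p,s["width"],s["time"])
E
```

```text
[0.66275296 0.16282791 0.2510979 ] 0.0005677990598584308 3.25
```

View pics/w3.png

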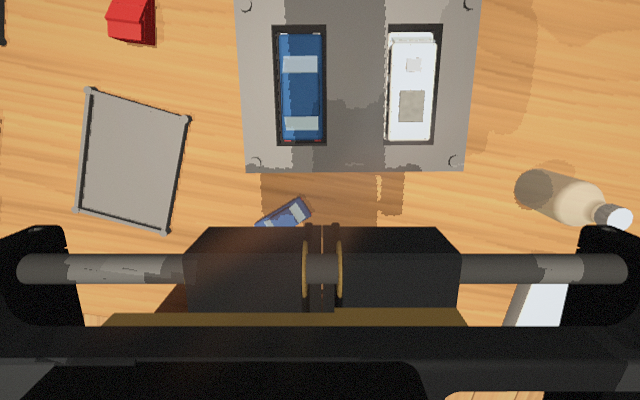

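Clear view now: the bay spans (272..327, 25..146), and the sedan's roof is between the two windows, about (302,95), van at (413,90). I'll shift sideways for a second view so I can triangulate the height.

Request:
{"method": "arm_command", "body": {"increments": [{"gripper":0,"dx":0,"dy":-0.03,"dz":0,"spin":0},{"gripper":0,"dx":0,"dy":-0.04,"dz":0,"spin":0},{"gripper":0,"dx":0,"dy":-0.03,"dz":0,"spin":0},{"gripper":0,"dx":0,"dy":0,"dz":0,"spin":0},{"gripper":0,"dx":0,"dy":0,"dz":0,"spin":0},{"gripper":0,"dx":0,"dy":0,"dz":0,"spin":0},{"gripper":0,"dx":0,"dy":0,"dz":0,"spin":0},{"gripper":0,"dx":0,"dy":0,"dz":0,"spin":0}]}}

```text
time: 4.3
ee_pos: [0.681, 0.0649, 0.2505]
eef_rot: [-0.089, 0.996, 0.0, -0.0]
ft_force: [0.7, -0.2, -0.2]
width: -0.0001
```

```bash
python3 - <<'E'
from h import *
import pickle
s,p,R=tool(); i=cams.camera_info("wrist"); im=cams.camera("wrist")[:,:,::-1]; cv2.imwrite("pics/w4.png",im); pickle.dump(i,open("w4.pkl","wb"))
print(p,s["width"],s["time"])
a=cv2.imread("pics/w3.png")[0:190,230:490]; 
cv2.imwrite("pics/c3.png",cv2.resize(a,None,fx=3,fy=3,interpolation=cv2.INTER_CUBIC))
x=200
cv2.imwrite("pics/c4.png",cv2.resize(im[0:190,330:590],None,fx=3,fy=3,interpolation=cv2.INTER_CUBIC))
E
```

```text
[0.68097467 0.06490801 0.25052615] -8.296020374292832e-05 4.3
```

View pics/w4.png

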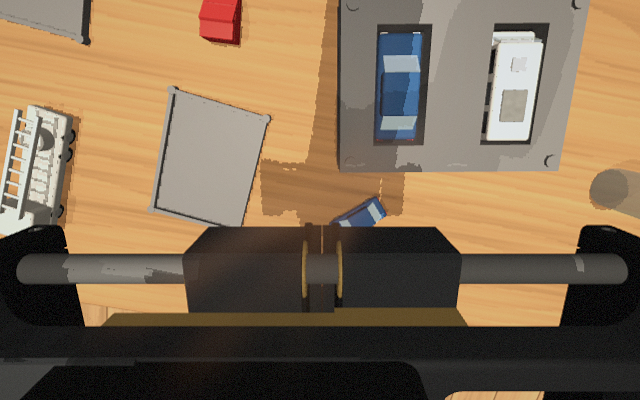

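View pics/c3.png

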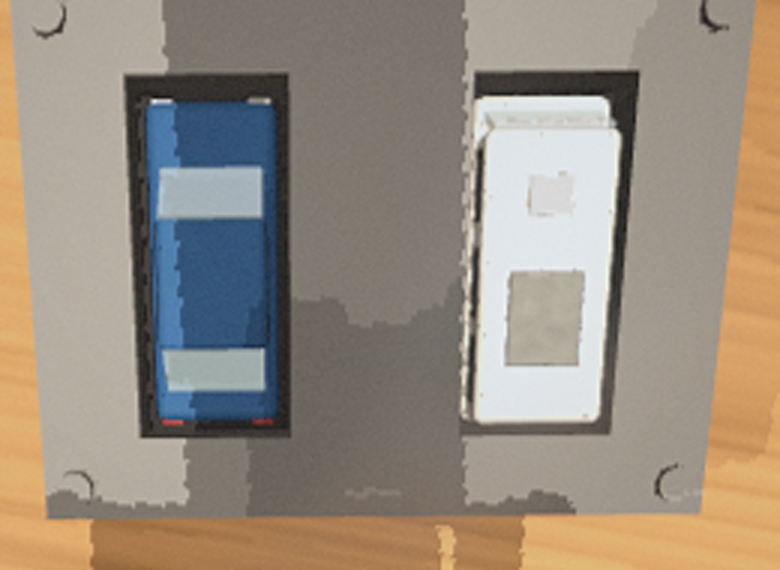

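```bash
python3 - <<'E'
from h import *
import pickle
I={k:pickle.load(open(f"w{k}.pkl","rb")) for k in (3,4)}
roi={3:(270,20,330,150),4:(373,20,435,150)}
Q={};B={}
for k in (3,4):
    im=cv2.imread(f"pics/w{k}.png"); x0,y0,x1,y1=roi[k]; hsv=cv2.cvtColor(im,cv2.COLOR_BGR2HSV)[y0:y1,x0:x1]
    bl=cv2.inRange(hsv,(95,110,30),(125,255,255))
    m=cv2.inRange(hsv,(70,5,110),(125,90,255))
    cs=[c for c in cv2.findContours(m,cv2.RETR_EXTERNAL,cv2.CHAIN_APPROX_NONE)[0] if cv2.contourArea(c)>200]
    cs.sort(key=lambda c:c[:,:,1].mean())
    print(k,len(cs),[cv2.boundingRect(c) for c in cs], cv2.boundingRect(cv2.findNonZero(bl)))
    pts=[]
    for j,c in enumerate(cs[:2]):
        rc=cv2.boxPoints(cv2.minAreaRect(c)); rc=rc[np.argsort(rc[:,1])]
        e=rc[2:] if j==0 else rc[:2]; e=e[np.argsort(e[:,0])]; e=e+[x0+.0,y0+.0]
        # half-pixel outer edge
        e[:,1]+= .5 if j==0 else -.5
        pts+=list(e)
    Q[k]=np.array(pts); print(Q[k].round(1).tolist())
P=[]
for a,b in zip(Q[3],Q[4]):
    p,g=tri(I[3],a,I[4],b); P.append(p); print(p.round(4),"gap",round(g*1000,1))
P=np.array(P); print("roof mean",P.mean(0).round(4),"len",np.linalg.norm(P[:2].mean(0)-P[2:].mean(0)).round(4),"wid",np.linalg.norm(P[0]-P[1]).round(4))
d=P[2:].mean(0)-P[:2].mean(0); print("axis deg",np.degrees(np.arctan2(d[1],d[0])))
for k in (3,4):
    p=np.array([onz(I[k],q,0.081) for q in Q[k]]); d=p[2:].mean(0)-p[:2].mean(0); print(k,p.mean(0).round(4),np.linalg.norm(d).round(4),np.degrees(np.arctan2(d[1],d[0])).round(2))
# bay corners: dark mask
for k in (3,4):
    im=cv2.imread(f"pics/w{k}.png"); 
    x0,y0,x1,y1=(262,15,338,158) if k==3 else (365,15,443,158)
    g=cv2.cvtColor(im,cv2.COLOR_BGR2HSV)[y0:y1,x0:x1]
    m=cv2.inRange(g,(0,0,0),(180,255,72))|cv2.inRange(g,(95,60,30),(125,255,255))
    c=max(cv2.findContours(m,cv2.RETR_EXTERNAL,cv2.CHAIN_APPROX_NONE)[0],key=cv2.contourArea)
    q=cv2.approxPolyDP(cv2.convexHull(c),6,True)[:,0]+[x0,y0]; p=np.array([onz(I[k],u,0.08)[:2] for u in q]);print("bay",k,q.tolist(),p.mean(0).round(4),[np.linalg.norm(p[i]-p[i-1]).round(4) for i in range(len(p))])
E
```

```text
3 2 [(12, 35, 36, 18), (14, 96, 35, 15)] (9, 14, 44, 106)
[[282.0, 72.5], [317.0, 72.5], [284.0, 115.5], [318.0, 115.5]]
4 2 [(10, 35, 38, 18), (7, 96, 37, 15)] (4, 13, 45, 106)
[[383.0, 72.5], [420.0, 72.5], [380.0, 115.5], [416.0, 115.5]]
[0.5685 0.1066 0.0763] gap 0.5
[0.5629 0.1408 0.0826] gap 0.4
[0.6093 0.114  0.0705] gap 0.4
[0.6028 0.1488 0.0773] gap 0.4
roof mean [0.5859 0.1276 0.0767] len 0.0414 wid 0.0352
axis deg 10.828033140095984
3 [0.5855 0.128  0.081 ] 0.0407 11.34
4 [0.5862 0.1268 0.081 ] 0.0407 9.05
bay 3 [[325, 25], [326, 145], [277, 145], [272, 26]] [0.5796 0.1267] [np.float64(0.05), np.float64(0.1127), np.float64(0.0507), np.float64(0.1118)]
bay 4 [[431, 25], [423, 134], [375, 142], [377, 25]] [0.5763 0.1262] [np.float64(0.0508), np.float64(0.1013), np.float64(0.0495), np.float64(0.1094)]
```

Roof triangulates to (0.586, 0.127), z about 0.077; the text implies 0.081, so this is within pixel error. The axis is about 10°, matching the top view. The car centre then coincides with the measured bay centre (0.580, 0.127), so I'll press at (0.583, 0.127).

```bash
python3 -c "
from h import *
plan([0.583,0.127,0.095],100.2)"
```

```text
tool delta mm [ 85.4  78.6 155.5] yaw_y 100.23 ('spin', np.float64(0.03))
```

Request:
{"method": "arm_command", "body": {"increments": [{"gripper":0,"dx":0.025,"dy":0.022,"dz":0,"spin":0},{"gripper":0,"dx":0.03,"dy":0.03,"dz":0.02,"spin":0},{"gripper":0,"dx":0.03,"dy":0.026,"dz":0.03,"spin":0},{"gripper":0,"dx":0,"dy":0,"dz":0.04,"spin":0},{"gripper":0,"dx":0,"dy":0,"dz":0.03,"spin":0},{"gripper":0,"dx":0,"dy":0,"dz":0.02,"spin":0},{"gripper":0,"dx":0,"dy":0,"dz":0.01,"spin":0},{"gripper":0,"dx":0,"dy":0,"dz":0.005,"spin":0}]}}

```text
time: 5.35
ee_pos: [0.5837, 0.1262, 0.0955]
eef_rot: [-0.089, 0.996, 0.0, 0.0]
ft_force: [0.4, 0.2, 0.3]
width: 0.0002
```

```bash
python3 - <<'E'
from h import *
plan([0.583,0.127,0.085],100.2)
im=cams.camera("wrist")[:,:,::-1];cv2.imwrite("pics/w5.png",im)
print(read_state()["ft_force"],tool()[1])
E
```

```text
tool delta mm [ 0.6  1.  10.5] yaw_y 100.2 ('spin', np.float64(-0.0))
[ 0.20391519 -0.94576182  0.21942062] [0.58358191 0.12612349 0.09518234]
```

View pics/w5.png

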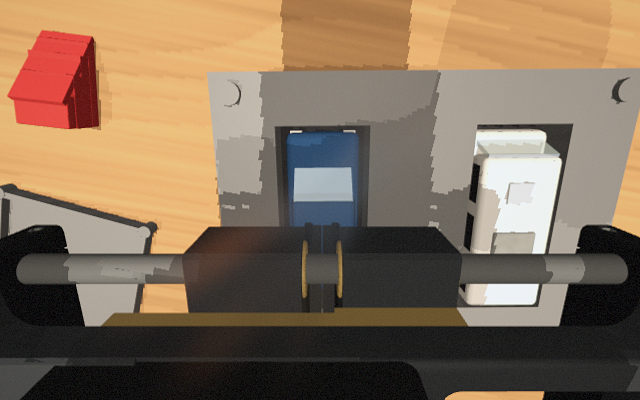

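The sedan (cols 288–358) is centred under the closed fingers (col 322). Now down slowly.

Request:
{"method": "arm_command", "body": {"increments": [{"gripper":0,"dx":0,"dy":0.001,"dz":0.006,"spin":0},{"gripper":0,"dx":0,"dy":0,"dz":0.004,"spin":0},{"gripper":0,"dx":0,"dy":0,"dz":0.003,"spin":0},{"gripper":0,"dx":0,"dy":0,"dz":0.002,"spin":0},{"gripper":0,"dx":0,"dy":0,"dz":0.001,"spin":0},{"gripper":0,"dx":0,"dy":0,"dz":0,"spin":0},{"gripper":0,"dx":0,"dy":0,"dz":0,"spin":0},{"gripper":0,"dx":0,"dy":0,"dz":0,"spin":0}]}}

```text
time: 6.4
ee_pos: [0.5835, 0.1272, 0.08]
eef_rot: [-0.089, 0.996, 0.0, 0.0]
ft_force: [-2.3, -0.3, 6.7]
width: 0.0003
```

Contact: 6.7 N at z = 0.080, which agrees with the roof at about 0.081. I'll press 6.5 mm.

Request:
{"method": "arm_command", "body": {"increments": [{"gripper":0,"dx":0,"dy":0,"dz":0.001,"spin":0},{"gripper":0,"dx":0,"dy":0,"dz":0.001,"spin":0},{"gripper":0,"dx":0,"dy":0,"dz":0.001,"spin":0},{"gripper":0,"dx":0,"dy":0,"dz":0.001,"spin":0},{"gripper":0,"dx":0,"dy":0,"dz":0.0007,"spin":0},{"gripper":0,"dx":0,"dy":0,"dz":0.0005,"spin":0},{"gripper":0,"dx":0,"dy":0,"dz":0,"spin":0},{"gripper":0,"dx":0,"dy":0,"dz":0,"spin":0}]}}

```text
time: 7.4
ee_pos: [0.5835, 0.1272, 0.0744]
eef_rot: [-0.089, 0.996, 0.0, 0.0]
ft_force: [-0.4, -0.2, 4.7]
width: 0.0
```

4.7 N steady at about 6.6 mm deep, so let go by retreating straight up.

Request:
{"method": "arm_command", "body": {"increments": [{"gripper":0,"dx":0,"dy":0,"dz":-0.02,"spin":0},{"gripper":0,"dx":0,"dy":0,"dz":-0.035,"spin":0},{"gripper":0,"dx":0,"dy":0,"dz":-0.035,"spin":0},{"gripper":50,"dx":0,"dy":0,"dz":-0.03,"spin":0},{"gripper":100,"dx":-0.03,"dy":0,"dz":-0.03,"spin":0},{"gripper":100,"dx":-0.04,"dy":0,"dz":-0.02,"spin":0},{"gripper":100,"dx":-0.03,"dy":0,"dz":0,"spin":0},{"gripper":100,"dx":0,"dy":0,"dz":0,"spin":0}]}}

```text
time: 8.4
ee_pos: [0.6827, 0.145, 0.2425]
eef_rot: [-0.089, 0.996, -0.0, -0.001]
ft_force: [-0.7, -0.5, -0.2]
width: 0.0421
```

```bash
python3 - <<'E'
from h import *
import pickle
s,p,R=tool(); i=cams.camera_info("wrist"); im=cams.camera("wrist")[:,:,::-1]; cv2.imwrite("pics/w6.png",im); pickle.dump(i,open("w6.pkl","wb"))
print(p,s["width"],s["time"])
E
```

```text
[0.68271533 0.14498816 0.2424938 ] 0.04209242880735894 8.4
```

View pics/w6.png

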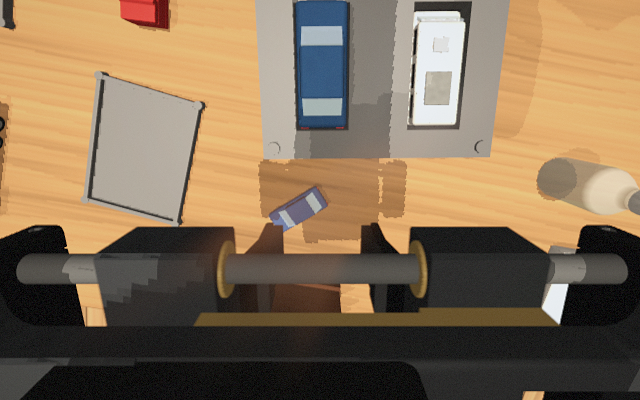

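The sedan stands sprung up, covering its bay at (323,65), with the van still down. I'll take a second view while the gripper opens.

Request:
{"method": "arm_command", "body": {"increments": [{"gripper":100,"dx":-0.01,"dy":-0.03,"dz":0,"spin":0},{"gripper":100,"dx":-0.01,"dy":-0.03,"dz":0,"spin":0},{"gripper":100,"dx":0,"dy":-0.03,"dz":0,"spin":0},{"gripper":100,"dx":0,"dy":0,"dz":0,"spin":0},{"gripper":100,"dx":0,"dy":0,"dz":0,"spin":0},{"gripper":100,"dx":0,"dy":0,"dz":0,"spin":0},{"gripper":100,"dx":0,"dy":0,"dz":0,"spin":0},{"gripper":100,"dx":0,"dy":0,"dz":0,"spin":0}]}}

```text
time: 9.45
ee_pos: [0.7174, 0.0603, 0.2444]
eef_rot: [-0.089, 0.996, 0.0, 0.0]
ft_force: [-1.4, 0.2, 0.2]
width: 0.0869
```

```bash
python3 - <<'E'
from h import *
import pickle
s,p,R=tool(); i=cams.camera_info("wrist"); im=cams.camera("wrist")[:,:,::-1]; cv2.imwrite("pics/w7.png",im); pickle.dump(i,open("w7.pkl","wb"))
print(p,s["width"],s["time"])
I={k:pickle.load(open(f"w{k}.pkl","rb")) for k in (6,7)}
Q={}
for k in (6,7):
    im=cv2.imread(f"pics/w{k}.png"); hsv=cv2.cvtColor(im,cv2.COLOR_BGR2HSV)
    x0,y0,x1,y1=(270,0,375,145) if k==6 else (350,0,480,160)
    h=hsv[y0:y1,x0:x1]
    bl=cv2.inRange(h,(95,110,30),(125,255,255)); m=cv2.inRange(h,(70,5,110),(125,90,255))
    m&=cv2.erode(cv2.morphologyEx(bl,cv2.MORPH_CLOSE,np.ones((31,31))),np.ones((3,3)))
    cs=[c for c in cv2.findContours(m,cv2.RETR_EXTERNAL,cv2.CHAIN_APPROX_NONE)[0] if cv2.contourArea(c)>250]
    cs.sort(key=lambda c:c[:,:,1].mean()); print(k,[cv2.boundingRect(c) for c in cs])
    pts=[]
    for j,c in enumerate(cs[:2]):
        rc=cv2.boxPoints(cv2.minAreaRect(c)); rc=rc[np.argsort(rc[:,1])]
        e=rc[2:] if j==0 else rc[:2]; e=e[np.argsort(e[:,0])]+[x0,y0]; e[:,1]+=.5 if j==0 else -.5; pts+=list(e)
    Q[k]=np.array(pts)
P=[]
for a,b in zip(Q[6],Q[7]):
    p,g=tri(I[6],a,I[7],b); P.append(p); print(a.round(1),b.round(1),p.round(4),"gap",round(g*1000,1))
print("roof mean",np.mean(P,0).round(4))
for k in (6,7):
    p=np.array([onz(I[k],q,0.121) for q in Q[k]]); d=p[2:].mean(0)-p[:2].mean(0); print(k,p.mean(0).round(4),np.linalg.norm(d).round(4),np.degrees(np.arctan2(d[1],d[0])).round(2))
E
```

```text
[0.71735213 0.06030386 0.24436462] 0.08694589625942176 9.45
6 [(31, 26, 42, 21), (32, 98, 41, 18)]
7 [(58, 1, 45, 20), (53, 75, 42, 19)]
[301.   46.5] [408.   20.5] [0.5674 0.1068 0.1116] gap 1.0
[342.   46.5] [452.   20.5] [0.5625 0.1407 0.1178] gap 0.6
[302.   97.5] [403.   74.5] [0.6082 0.1141 0.106 ] gap 0.3
[342.   97.5] [444.   74.5] [0.6019 0.1492 0.1075] gap 0.2
roof mean [0.585  0.1277 0.1107]
6 [0.5859 0.1281 0.121 ] 0.0399 10.85
7 [0.5866 0.1249 0.121 ] 0.041 7.71
```

View pics/w7.png

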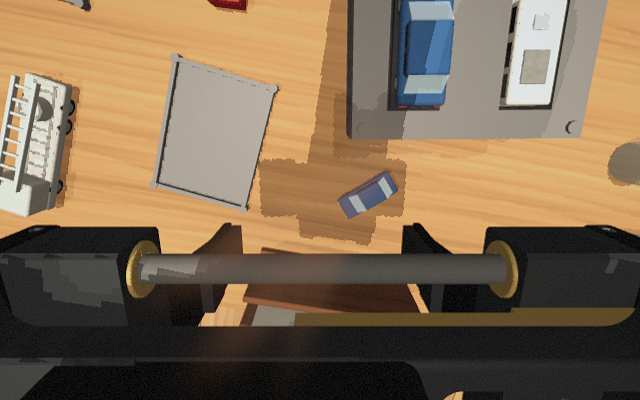

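Triangulated roof z is 0.111, against 0.121 expected. Before the press the same method read about 4 mm low against the contact height. I'll check independently with the side camera.

```bash
python3 - <<'E'
from h import *
im=cams.camera("side")[:,:,::-1]; cv2.imwrite("pics/s1.png",im); i=cams.camera_info("side")
x0,y0=280,135
c=cv2.resize(im[y0:215,x0:370],None,fx=8,fy=8,interpolation=cv2.INTER_CUBIC)
a=np.radians(10.3);u=np.array([np.cos(a),np.sin(a)]);v=np.array([-u[1],u[0]]);ctr=np.array([.5855,.1275])
for z,col in ((0.121,(0,0,255)),(0.111,(0,255,255))):
    q=[]
    for sx,sy in ((-22,-18.5),(22,-18.5),(22,18.5),(-22,18.5)):
        p=ctr+u*sx/1000+v*sy/1000; q.append((proj(i,[*p,z])-[x0,y0]+.5)*8)
    print(z,[(w/8+[x0,y0]).round(1).tolist() for w in q]); cv2.polylines(c,[np.array(q).astype(int)],True,col,1)
cv2.imwrite("pics/s1c.png",c)
E
```

```text
0.121 [[323.4, 161.8], [335.3, 159.4], [331.1, 154.8], [319.4, 157.1]]
0.111 [[323.4, 164.3], [335.3, 161.9], [331.1, 157.4], [319.4, 159.7]]
```

View pics/s1c.png

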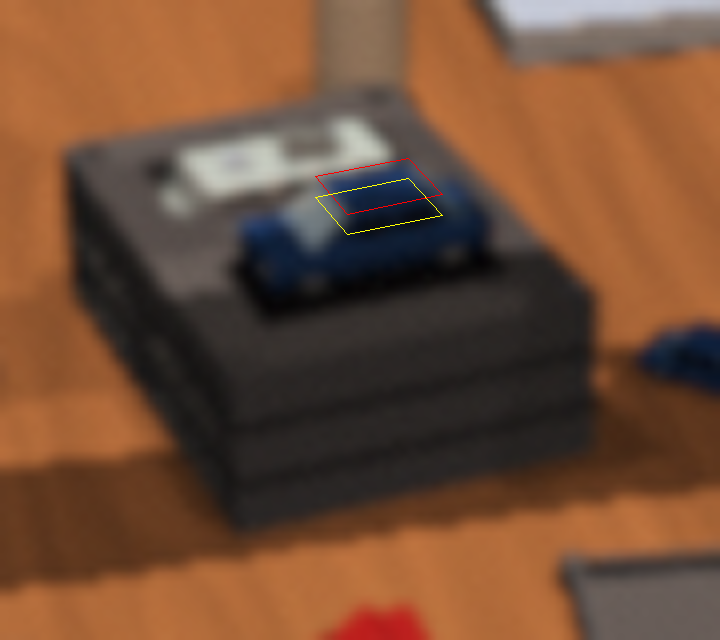

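The side view agrees with the 0.121 outline: the roof's upper edge matches the red outline and the wheels clear the top. So the lift is fully up. I'll grasp at car centre (0.580, 0.1265), TCP z = 0.089.

```bash
python3 -c "
from h import *
plan([0.580,0.1265,0.16],100.2)"
```

```text
tool delta mm [123.4  89.8  84.3] yaw_y 100.22 ('spin', np.float64(0.02))
```

Request:
{"method": "arm_command", "body": {"increments": [{"gripper":100,"dx":0.023,"dy":0.02,"dz":0,"spin":0},{"gripper":100,"dx":0.03,"dy":0.025,"dz":0,"spin":0},{"gripper":100,"dx":0.04,"dy":0.025,"dz":0.01,"spin":0},{"gripper":100,"dx":0.03,"dy":0.02,"dz":0.02,"spin":0},{"gripper":100,"dx":0,"dy":0,"dz":0.03,"spin":0},{"gripper":100,"dx":0,"dy":0,"dz":0.024,"spin":0},{"gripper":100,"dx":0,"dy":0,"dz":0,"spin":0},{"gripper":100,"dx":0,"dy":0,"dz":0,"spin":0}]}}

```text
time: 10.55
ee_pos: [0.5811, 0.1266, 0.1615]
eef_rot: [-0.089, 0.996, 0.0, 0.001]
ft_force: [0.5, 0.9, 1.4]
width: 0.087
```

```bash
python3 - <<'E'
from h import *
plan([0.58,0.1265,0.089],100.2)
im=cams.camera("wrist")[:,:,::-1];cv2.imwrite("pics/w8.png",im)
E
```

```text
tool delta mm [ 1.2  0.1 72.5] yaw_y 100.19 ('spin', np.float64(-0.01))
```

View pics/w8.png

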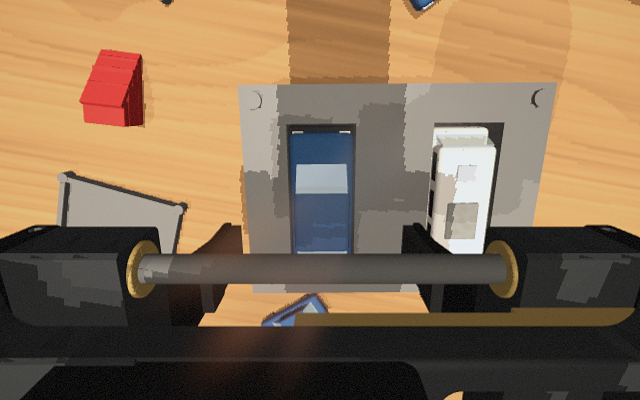

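The sedan, about 60 px wide against the bay's 69 px, measures as still up: it would be about 54 px if down. It is centred at col 323 between the open fingers, so I'll descend and grip.

Request:
{"method": "arm_command", "body": {"increments": [{"gripper":100,"dx":0.001,"dy":0,"dz":0.01,"spin":0},{"gripper":100,"dx":0,"dy":0,"dz":0.015,"spin":0},{"gripper":100,"dx":0,"dy":0,"dz":0.015,"spin":0},{"gripper":100,"dx":0,"dy":0,"dz":0.015,"spin":0},{"gripper":100,"dx":0,"dy":0,"dz":0.01,"spin":0},{"gripper":100,"dx":0,"dy":0,"dz":0.0065,"spin":0},{"gripper":100,"dx":0,"dy":0,"dz":0,"spin":0},{"gripper":100,"dx":0,"dy":0,"dz":0,"spin":0}]}}

```text
time: 11.6
ee_pos: [0.5798, 0.1265, 0.0893]
eef_rot: [-0.089, 0.996, 0.0, 0.0]
ft_force: [-0.7, 0.5, 0.4]
width: 0.087
```

Request:
{"method": "arm_command", "body": {"increments": [{"gripper":60,"dx":0,"dy":0,"dz":0,"spin":0},{"gripper":55,"dx":0,"dy":0,"dz":0,"spin":0},{"gripper":55,"dx":0,"dy":0,"dz":0,"spin":0},{"gripper":30,"dx":0,"dy":0,"dz":0,"spin":0},{"gripper":30,"dx":0,"dy":0,"dz":0,"spin":0},{"gripper":30,"dx":0,"dy":0,"dz":0,"spin":0},{"gripper":30,"dx":0,"dy":0,"dz":0,"spin":0},{"gripper":30,"dx":0,"dy":0,"dz":0,"spin":0}], "grip_force": 20}}

```text
time: 12.6
ee_pos: [0.5795, 0.1264, 0.0888]
eef_rot: [-0.089, 0.996, 0.0, 0.0]
ft_force: [-0.9, -0.0, 0.4]
width: 0.0442
```

Gripped at 44.2 mm, matching the 44 mm body width. Lift gently to begin with.

Request:
{"method": "arm_command", "body": {"increments": [{"gripper":30,"dx":0,"dy":0,"dz":-0.005,"spin":0},{"gripper":30,"dx":0,"dy":0,"dz":-0.01,"spin":0},{"gripper":30,"dx":0,"dy":0,"dz":-0.015,"spin":0},{"gripper":30,"dx":0,"dy":0,"dz":-0.02,"spin":0},{"gripper":30,"dx":0,"dy":0,"dz":-0.02,"spin":0},{"gripper":30,"dx":0,"dy":0,"dz":-0.02,"spin":0},{"gripper":30,"dx":0,"dy":0,"dz":-0.01,"spin":0},{"gripper":30,"dx":0,"dy":0,"dz":0,"spin":0}]}}

```text
time: 13.6
ee_pos: [0.5799, 0.1265, 0.1897]
eef_rot: [-0.089, 0.996, 0.0, 0.001]
ft_force: [-0.7, 0.4, -1.4]
width: 0.044
```

```bash
python3 - <<'E'
from h import *
print(read_state()["ft_force"],read_state()["width"])
im=cams.camera("wrist")[:,:,::-1];cv2.imwrite("pics/w9.png",im)
im=cams.camera("top")[:,:,::-1];cv2.imwrite("pics/t9.png",im)
# target tray: contour from initial top view
im=cv2.imread("pics/top0.png"); t=cams.camera_info("top"); hsv=cv2.cvtColor(im,cv2.COLOR_BGR2HSV)
g=cv2.inRange(hsv,(0,0,30),(180,90,200)); s=np.zeros_like(g); s[160:245,385:455]=255; g&=s
c=max(cv2.findContours(g,cv2.RETR_EXTERNAL,cv2.CHAIN_APPROX_NONE)[0],key=cv2.contourArea)
b=cv2.boxPoints(cv2.minAreaRect(c)); P=np.array([onz(t,q,.012)[:2] for q in b]); print(P.round(4).tolist(),P.mean(0))
for k in range(4):
  d=P[k]-P[k-1]; print(np.linalg.norm(d).round(4),np.degrees(np.arctan2(d[1],d[0])).round(2))
plan([0.505,-0.284,0.20],85)
E
```

```text
[-0.71115526  0.40388996 -1.41143816] 0.04397012273751777
[[0.4289, -0.216], [0.5908, -0.2298], [0.5806, -0.3534], [0.4192, -0.3391]] [ 0.50485209 -0.28457657]
0.1235 85.51
0.1625 -4.87
0.1241 -94.7
0.1621 174.95
tool delta mm [ 145.7 -390.7  -11.6] yaw_y 100.2 ('spin', np.float64(15.2))
```

View pics/w9.png

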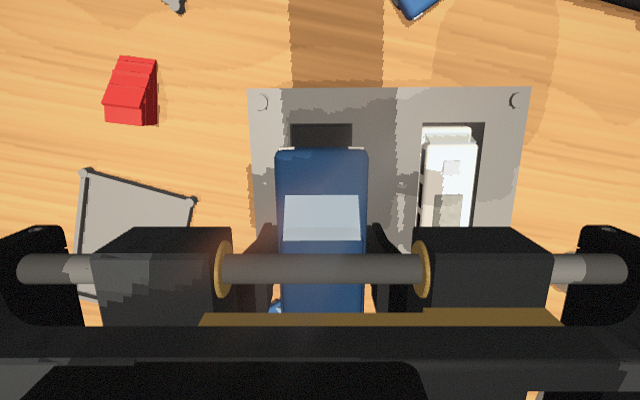

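View pics/t9.png

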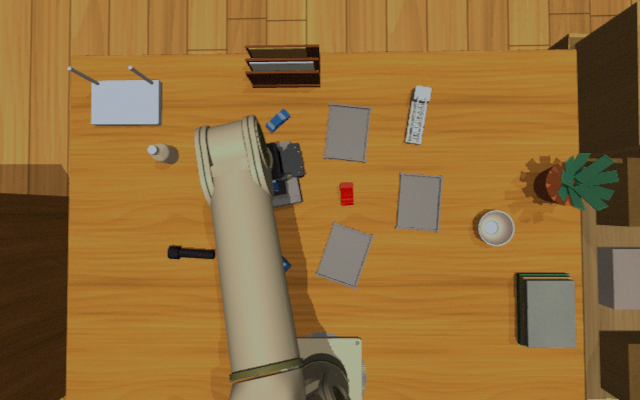

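Holding the sedan (−1.4 N, 44 mm) with the van still down at (448,180). Target tray centre from the top view is (0.505, −0.2845), axis −4.9°, size about 162 x 124 against 160 x 120. Carrying it over now.

Request:
{"method": "arm_command", "body": {"increments": [{"gripper":30,"dx":0.008,"dy":-0.02,"dz":0,"spin":0},{"gripper":30,"dx":0.011,"dy":-0.03,"dz":0,"spin":0},{"gripper":30,"dx":0.015,"dy":-0.04,"dz":0,"spin":0},{"gripper":30,"dx":0.015,"dy":-0.04,"dz":0,"spin":0},{"gripper":30,"dx":0.015,"dy":-0.04,"dz":0,"spin":0},{"gripper":30,"dx":0.015,"dy":-0.04,"dz":0,"spin":0},{"gripper":30,"dx":0.015,"dy":-0.04,"dz":0,"spin":0},{"gripper":30,"dx":0.015,"dy":-0.04,"dz":0,"spin":0}]}}

```text
time: 14.7
ee_pos: [0.522, -0.1807, 0.1884]
eef_rot: [-0.088, 0.996, 0.0, -0.0]
ft_force: [1.0, 0.6, -2.7]
width: 0.0436
```

Request:
{"method": "arm_command", "body": {"increments": [{"gripper":30,"dx":0.015,"dy":-0.04,"dz":0,"spin":0},{"gripper":30,"dx":0.012,"dy":-0.03,"dz":0,"spin":0},{"gripper":30,"dx":0.01,"dy":-0.03,"dz":0,"spin":0},{"gripper":30,"dx":0,"dy":0,"dz":0,"spin":4},{"gripper":30,"dx":0,"dy":0,"dz":0,"spin":6},{"gripper":30,"dx":0,"dy":0,"dz":0,"spin":5},{"gripper":30,"dx":0,"dy":0,"dz":0,"spin":0},{"gripper":30,"dx":0,"dy":0,"dz":0,"spin":0}]}}

```text
time: 15.7
ee_pos: [0.5043, -0.2837, 0.1886]
eef_rot: [0.041, 0.999, 0.0, -0.0]
ft_force: [0.5, -0.5, -2.2]
width: 0.0438
```

```bash
python3 - <<'E'
from h import *
import pickle
s,p,R=tool(); i=cams.camera_info("wrist"); im=cams.camera("wrist")[:,:,::-1]; cv2.imwrite("pics/w10.png",im); pickle.dump(i,open("w10.pkl","wb"))
print(p,s["width"],s["time"]); plan([0.505,-0.2845,0.19],85.1)
E
```

```text
[ 0.50427481 -0.28366084  0.18856768] 0.04381068643348188 15.7
tool delta mm [-0.7 -0.9 -1.4] yaw_y 85.27 ('spin', np.float64(0.17))
```

View pics/w10.png

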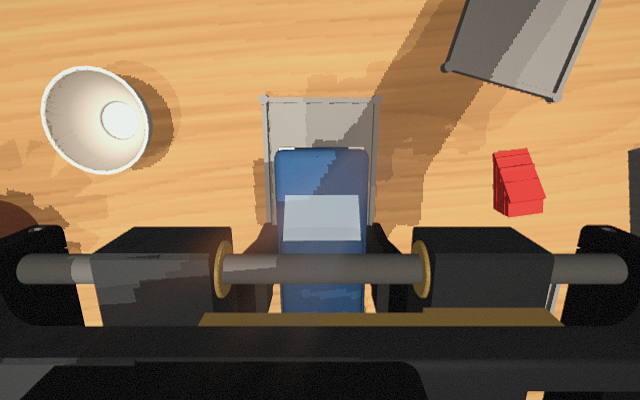

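Tray sides are at cols 263–381 and the sedan at 275–369, both centred at 322. Check the tray's near corners numerically, then descend part way.

Request:
{"method": "arm_command", "body": {"increments": [{"gripper":30,"dx":-0.0007,"dy":-0.001,"dz":0.01,"spin":0},{"gripper":30,"dx":0,"dy":0,"dz":0.02,"spin":0},{"gripper":30,"dx":0,"dy":0,"dz":0.03,"spin":0},{"gripper":30,"dx":0,"dy":0,"dz":0.03,"spin":0},{"gripper":30,"dx":0,"dy":0,"dz":0.03,"spin":0},{"gripper":30,"dx":0,"dy":0,"dz":0.02,"spin":0},{"gripper":30,"dx":0,"dy":0,"dz":0.01,"spin":0},{"gripper":30,"dx":0,"dy":0,"dz":0,"spin":0}]}}

```text
time: 16.75
ee_pos: [0.5054, -0.2844, 0.0386]
eef_rot: [0.042, 0.999, 0.0, -0.0]
ft_force: [1.2, -0.8, -1.5]
width: 0.0438
```

```bash
python3 - <<'E'
from h import *
import pickle
s,p,R=tool(); i=cams.camera_info("wrist"); im=cams.camera("wrist")[:,:,::-1]; cv2.imwrite("pics/w11.png",im); pickle.dump(i,open("w11.pkl","wb"))
print(p,s["width"],s["time"],s["ft_force"])
j=pickle.load(open("w10.pkl","rb"))
a=cv2.imread("pics/w10.png")[80:120,240:400]; cv2.imwrite("pics/c10.png",cv2.resize(a,None,fx=5,fy=5,interpolation=cv2.INTER_CUBIC))
for u in ((263,98),(381,98)): print(onz(j,u,.012).round(4))
a=np.radians(-4.9);ux=np.array([np.cos(a),np.sin(a)]);v=np.array([-ux[1],ux[0]])
for sy in (-60,60): print("expected near corner",(np.array([.505,-.2845])-.08*ux+sy/1000*v).round(4))
E
```

```text
[ 0.50536424 -0.28436208  0.03859145] 0.043793716189344974 16.75 [ 1.22623063 -0.8381889  -1.46317515]
[ 0.4206 -0.3358  0.012 ]
[ 0.4303 -0.2167  0.012 ]
expected near corner [ 0.4202 -0.3374]
expected near corner [ 0.4304 -0.2179]
```

View pics/w11.png

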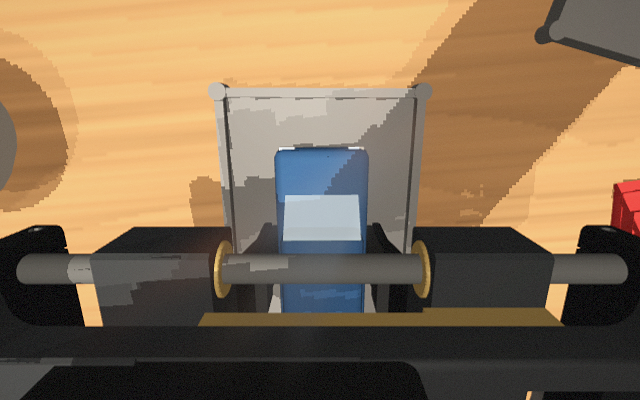

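View pics/c10.png

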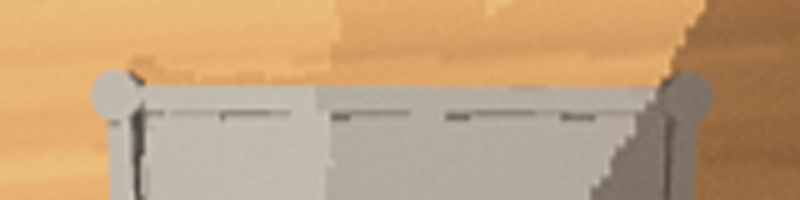

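```bash
python3 - <<'E'
from h import *
import pickle
a,b=[pickle.load(open(f"w{k}.pkl","rb")) for k in (10,11)]
for u,v in (((262.6,99),(218,91)),((378,99),(424,91))): print(tri(a,u,b,v))
plan([0.505,-0.2845,0.0095],85.1)
E
```

```text
(array([ 0.42104091, -0.33770205,  0.00407353]), np.float64(0.0004032674409931934))
(array([ 0.43100507, -0.21964645,  0.01129391]), np.float64(7.437066935264947e-05))
tool delta mm [ 0.8  0.  29.8] yaw_y 85.2 ('spin', np.float64(0.1))
```

Tray rim triangulates to 4–11 mm, consistent with 12 mm given the weak baseline; the corners agree in plan to 1–2 mm. Expected wheel contact is at TCP z ≈ 0.008. Lower gently.

Request:
{"method": "arm_command", "body": {"increments": [{"gripper":30,"dx":0.0008,"dy":0,"dz":0.008,"spin":0},{"gripper":30,"dx":0,"dy":0,"dz":0.008,"spin":0},{"gripper":30,"dx":0,"dy":0,"dz":0.006,"spin":0},{"gripper":30,"dx":0,"dy":0,"dz":0.004,"spin":0},{"gripper":30,"dx":0,"dy":0,"dz":0.002,"spin":0},{"gripper":30,"dx":0,"dy":0,"dz":0,"spin":0},{"gripper":30,"dx":0,"dy":0,"dz":0,"spin":0},{"gripper":30,"dx":0,"dy":0,"dz":0,"spin":0}]}}

```text
time: 17.8
ee_pos: [0.5048, -0.2843, 0.011]
eef_rot: [0.042, 0.999, 0.0, 0.0]
ft_force: [0.1, -0.1, -1.7]
width: 0.0437
```

Request:
{"method": "arm_command", "body": {"increments": [{"gripper":30,"dx":0,"dy":0,"dz":0.0005,"spin":0},{"gripper":30,"dx":0,"dy":0,"dz":0.0005,"spin":0},{"gripper":30,"dx":0,"dy":0,"dz":0.0005,"spin":0},{"gripper":30,"dx":0,"dy":0,"dz":0,"spin":0},{"gripper":30,"dx":0,"dy":0,"dz":0,"spin":0},{"gripper":30,"dx":0,"dy":0,"dz":0,"spin":0},{"gripper":30,"dx":0,"dy":0,"dz":0,"spin":0},{"gripper":30,"dx":0,"dy":0,"dz":0,"spin":0}]}}

```text
time: 18.8
ee_pos: [0.5046, -0.2843, 0.0093]
eef_rot: [0.042, 0.999, 0.0, 0.0]
ft_force: [0.4, -0.2, -1.3]
width: 0.0438
```

Request:
{"method": "arm_command", "body": {"increments": [{"gripper":30,"dx":0,"dy":0,"dz":0.0005,"spin":0},{"gripper":30,"dx":0,"dy":0,"dz":0.0005,"spin":0},{"gripper":30,"dx":0,"dy":0,"dz":0.0005,"spin":0},{"gripper":30,"dx":0,"dy":0,"dz":0,"spin":0},{"gripper":30,"dx":0,"dy":0,"dz":0,"spin":0},{"gripper":30,"dx":0,"dy":0,"dz":0,"spin":0},{"gripper":30,"dx":0,"dy":0,"dz":0,"spin":0},{"gripper":30,"dx":0,"dy":0,"dz":0,"spin":0}]}}

```text
time: 19.8
ee_pos: [0.5046, -0.2843, 0.0078]
eef_rot: [0.042, 0.999, 0.0, -0.0]
ft_force: [-1.3, 0.6, 1.5]
width: 0.0439
```

Force swung from −1.5 to +1.5 N at z = 0.0078, as expected, so the wheels are on the floor. I'll open only part way because the fingers must stay inside the tray walls.

Request:
{"method": "arm_command", "body": {"increments": [{"gripper":50,"dx":0,"dy":0,"dz":0,"spin":0},{"gripper":52,"dx":0,"dy":0,"dz":0,"spin":0},{"gripper":56,"dx":0,"dy":0,"dz":0,"spin":0},{"gripper":60,"dx":0,"dy":0,"dz":0,"spin":0},{"gripper":66,"dx":0,"dy":0,"dz":0,"spin":0},{"gripper":68,"dx":0,"dy":0,"dz":0,"spin":0},{"gripper":68,"dx":0,"dy":0,"dz":0,"spin":0},{"gripper":68,"dx":0,"dy":0,"dz":0,"spin":0}]}}

```text
time: 20.8
ee_pos: [0.5047, -0.2842, 0.0078]
eef_rot: [0.042, 0.999, 0.0, 0.0]
ft_force: [0.5, 0.3, 0.7]
width: 0.059
```

Request:
{"method": "arm_command", "body": {"increments": [{"gripper":68,"dx":0,"dy":0,"dz":-0.005,"spin":0},{"gripper":68,"dx":0,"dy":0,"dz":-0.015,"spin":0},{"gripper":68,"dx":0,"dy":0,"dz":-0.03,"spin":0},{"gripper":68,"dx":0,"dy":0,"dz":-0.04,"spin":0},{"gripper":68,"dx":0,"dy":0,"dz":-0.05,"spin":0},{"gripper":68,"dx":-0.04,"dy":0,"dz":-0.05,"spin":0},{"gripper":68,"dx":-0.05,"dy":0,"dz":-0.03,"spin":0},{"gripper":68,"dx":-0.05,"dy":0,"dz":0,"spin":0}]}}

```text
time: 21.8
ee_pos: [0.6458, -0.2964, 0.2318]
eef_rot: [0.042, 0.999, -0.001, 0.003]
ft_force: [0.1, -0.1, 0.8]
width: 0.0592
```

Request:
{"method": "arm_command", "body": {"increments": [{"gripper":68,"dx":0,"dy":0,"dz":0,"spin":0},{"gripper":68,"dx":0,"dy":0,"dz":0,"spin":0},{"gripper":68,"dx":0,"dy":0,"dz":0,"spin":0},{"gripper":68,"dx":0,"dy":0,"dz":0,"spin":0},{"gripper":68,"dx":0,"dy":0,"dz":0,"spin":0},{"gripper":68,"dx":0,"dy":0,"dz":0,"spin":0},{"gripper":68,"dx":0,"dy":0,"dz":0,"spin":0},{"gripper":68,"dx":0,"dy":0,"dz":0,"spin":0}]}}

```text
time: 22.8
ee_pos: [0.6432, -0.2959, 0.2266]
eef_rot: [0.042, 0.999, 0.0, -0.0]
ft_force: [0.4, -1.1, 0.2]
width: 0.0593
```

```bash
python3 - <<'E'
from h import *
s,p,R=tool(); i=cams.camera_info("wrist"); im=cams.camera("wrist")[:,:,::-1]; cv2.imwrite("pics/w12.png",im)
print(p,s["time"],s["ft_force"])
hsv=cv2.cvtColor(im,cv2.COLOR_BGR2HSV)[:225]
m=cv2.inRange(hsv,(95,110,30),(125,255,255)); c=max(cv2.findContours(cv2.morphologyEx(m,cv2.MORPH_CLOSE,np.ones((31,31))),cv2.RETR_EXTERNAL,cv2.CHAIN_APPROX_NONE)[0],key=cv2.contourArea)
b=cv2.boxPoints(cv2.minAreaRect(c)); P=np.array([onz(i,q,.024)[:2] for q in b]); print(b.round(0).tolist(),P.mean(0).round(4))
for k in (0,1): d=P[k+1]-P[k]; print(np.linalg.norm(d).round(4),np.degrees(np.arctan2(d[1],d[0])).round(1))
cv2.imwrite("pics/t12.png",cams.camera("top")[:,:,::-1])
E
```

```text
[ 0.64320584 -0.29590412  0.22657042] 22.8 [ 0.43327567 -1.09788904  0.2207271 ]
[[301.0, 0.0], [342.0, 0.0], [342.0, 91.0], [301.0, 91.0]] [ 0.5127 -0.2846]
0.0415 85.2
0.088 -3.8
```

View pics/w12.png

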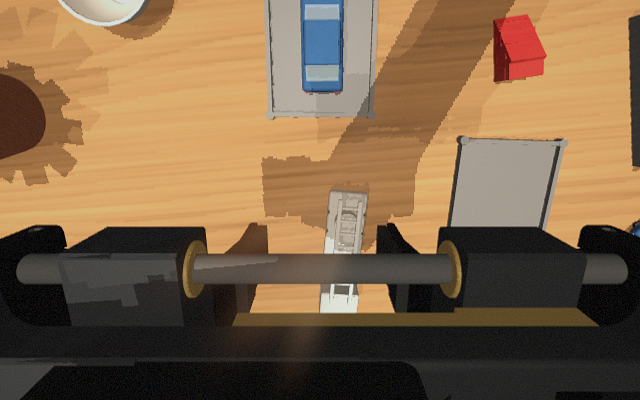

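View pics/t12.png

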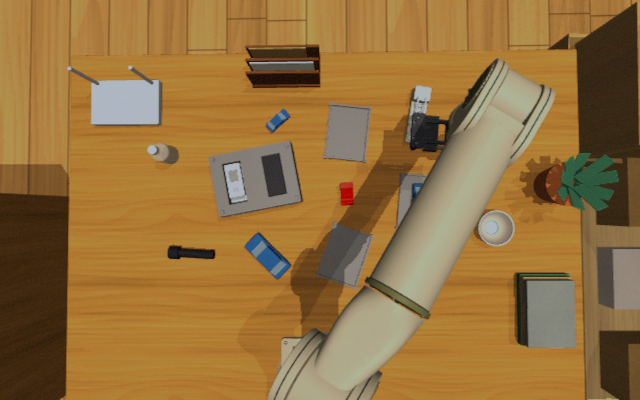

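The sedan sits straight and centred in the target tray: (322,45) in the wrist view, rear end at x ≈ 0.557 as expected, axis −3.8°. The van is still down and the other things haven't visibly moved; the gripper is clear of everything. Handing in.

```bash
python3 -c "
from bench import job
print(job.close_job())"
```

```text
the job is handed in; nothing more can be done
None
```

I pressed the middle-sized blue sedan free in the organiser's right (−y) bay. Then I set it down on its wheels, lengthways, in the tray farthest to the robot's right, let go and handed in at about 23 s; no verdict is reported.

**How it went**
- **Press:** I pushed about 6.5 mm down with roughly 5 N, and the lift sprang up.
- **Grip:** The fingers closed on 44 mm, which matches the body width.
- **Placing:** The wheels touched the tray floor at a tool height of 0.0078 m; I expected 0.008.

**Last checks**
- **Sedan:** It is centred across the tray and its rear end is where expected. Its axis is about 1° off the tray's. Its front end was outside the last wrist view.
- **Van and other things:** The van is still down in its bay. The chock, truck, bowl, bottle and torch show no visible shift. I judged this by eye and did not measure it.
- **Gripper:** It ended 0.23 m up, touching nothing.

**Disagreements**
- **Roof height:** The two wrist views put the sprung-up roof at 0.111 m, against 0.121 m from the text. The side camera supported 0.121 m, so I used that.
- **Tray rim:** The two views gave 4 and 11 mm, against 12 mm in the text. The contact height at placing fitted the text's 5 mm floor.
- **Refused moves:** My first two move calls were refused because fields were missing; the arm did not move.

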